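# Tip the tote of bottle caps into its pouring corner and hold it over the dish

## Task

Lift the metal tote of loose bottle caps by its handle and tilt it, about 30 degrees, until all five caps have slid together into the corner that has the pouring lip. Finish while still holding it like that: the lip corner lowest, the tip of the lip low over the white dish (not more than about 12 cm above the dish's rim) and touching nothing, the tote still and all the caps still in it, ready for a colleague to take them out. Do not pour any cap out, and leave the dish, the mortar, the amber bottle and the spoon as they are.

Things in the scene. Friction and masses are not known exactly. Their poses are not given: they have to be found in the camera images.
- tote: Open aluminium tote, 230 (x) by 170 mm (y), walls 50 high, 4 thick, floor 4 thick; 0.26 to 0.42 kg. Origin: centre of its underside, z up. At the +x +y corner both walls are cut down to 34 mm over 40 mm and a flat triangular lip sticks out 28 mm; the other corners are plain. Rigid handle lengthwise over the middle: two posts on the end walls, flat bar along x. Stands on the bench, turned any way.
- tote_handle (a point): Centre of the handle's bar, 100 mm above the tote's underside on its centre line: the place to grip. The bar runs along the tote's x over the full 230 mm, is 12 mm thick (across y) and 20 mm tall, with its top 110 mm above the underside; free on both sides. Axes as the tote's.
- tote_lip (a point): Tip of the pouring lip: in the tote's frame at x +135 mm, y +105 mm, z +34 mm. Axes as the tote's.
- tote_corner (a point): Outer bottom edge of the tote's lip corner (in the tote's frame x +115, y +85, z 0 mm): the lowest point of the tote when it is tilted towards the lip.
- cap0: Black plastic screw cap, a low cylinder 26 mm across and 16 mm tall, 12 g, lying flat and loose on the tote's floor; origin at the centre of its underside. The five caps are alike. Smooth (friction about 0.12 to 0.17 on anything): they slide on slopes over 7 to 10 degrees, and along a wall into a corner once the tote is tilted some 25 to 35 degrees diagonally towards that corner.
- cap1: Black plastic screw cap, like cap0.
- cap2: Black plastic screw cap, like cap0.
- cap3: Black plastic screw cap, like cap0.
- cap4: Black plastic screw cap, like cap0.
- dish: Shallow round white ceramic dish, 180 mm across, 30 mm high, 0.6 kg, empty, standing loose on the bench on the robot's other side from the tote (either may be left or right). Origin at the centre of its underside.
- mortar: Bystander: white ceramic mortar, 110 mm across and 62 mm high, with its pestle fixed in it leaning out to about 95 mm height; beyond the work, just right of the middle. Origin at the centre of its underside.
- amber: Bystander: closed amber glass bottle with a black cap, 64 mm across, 130 mm high, beyond the work, just left of the middle. Origin at the centre of its underside.
- spatula: Bystander: steel spoon, 120 mm long, lying flat on the bench near the robot, along x. Origin on its underside near its middle.
Things that resemble listed ones, but are neither listed nor needed, are in the scene too. There is more than one size of the dish; the job needs the middle-sized.

How it is judged:
By the outcome, as a careful person would: the job done as asked, in the order asked, and still so for the second after the job is handed in, while the arm keeps its last pose, push and grip.
It also fails if it takes over 43 s, if anything falls off the work surface, if the arm or the gripper's body presses on something with over 40 N, if the wrist force passes 120 N, or if a joint passes its speed limit or range.

## Robot

A 7-joint arm with a two-finger parallel gripper is mounted at the origin on the work surface. World frame = base frame: x ahead of the robot, y to its left, z up, the work surface at z = 0. Lengths are in mm, angles in rad, forces in N, time in s.
With the tool pointing down it reaches from about 400 to 925 mm from the base axis. Payload 4.1 kg.
Tool frame: the origin (TCP) lies at the very end of the fingers, on their centre line; the grasp point (between the pads) lies 19 mm behind it (r.grasp_offset is the distance from the TCP to the grasp point, in mm); x points along the fingers, z is the direction in which the jaws open and shut, and the axes are right-handed (so a half turn about x gives the same grasp; the last joint's range is limited). The gripper opens to 85 mm and grips with 20 to 120 N. Pads are 22 mm wide; open, the fingers measure 114 mm over their backs; the gripper's body (76 mm by 85 mm) begins 54 mm behind the grasp point. The pads swing forward as they close: fully open they stand 13 mm farther back than shut.
Start: joints at [-1.378, 0.398, 0.045, 1.537, -0.019, 1.207, -0.051], TCP at [186.968, 622.565, 231.347] pointing down, gripper open.
Joint ranges: [-2.82, 2.82], [-0.49, 2.23], [-1.37, 1.46], [0, 2.46], [-1.36, 4.5], [0.23, 2], [-2.94, 2.94]. Speed limits (rad/s): [2.57, 2.57, 3.14, 3.14, 3.14, 3.14, 3.14].

## Interface

Orientations are given as a rotation vector (axis times angle).
In Python, from rig import r, hand, viewer, finder, telemetry gives the robot as it stands. The module is installed in compiled form; this text tells all that it offers. Calls block until the motion is done:
- r.reach(position, orientation): joint-space move of the TCP to a pose.
- r.servo_line(position, attitude=None, v=150, until_force=None): straight line of the TCP; attitude=None keeps the orientation; v is the mean speed in mm/s. With until_force (N) it stops when the force on the tool has changed by that much, and returns True; else False.
- r.move_joints(angles): joint-space move.
- hand.grip(opening): opening from 0.0 (shut) to 1.0 (fully open); the grip force is fixed at half the most; returns when the fingers have stopped.
- r.dwell(seconds).
- r.solve_ik(position, orientation): joint angles nearest the present ones, or None.
- viewer.read_camera(name): name is "scene" or "side" or "wrist"; returns a dict with "image" (400x640x3 uint8, blue, green, red), "fx", "fy", "cx", "cy" (pixels), "R" (3x3) and "t" (3): a world point X has camera coordinates R X + t. Camera axes: x right, y down, z forward; pixel columns grow to the right and rows downward; lengths in mm; the calibration is good to about 2 mm. A picture is of the moment at which its call begins. There is no depth.
A pose or a line that the arm cannot do raises r.MotionError and nothing moves.
- r.close_job(): hands the job in, once; it reports no verdict.
Trained networks look in a picture, given as the dict that the camera call returned (one of the last four; its "shot" number tells which), for a name from the list of things; names that differ only in an ending like _2 or _b are one class to them, and where a whole thing is asked for, a point or a joint stands for the part that bears it (a point fixed in the world has none). Each returns a list of dicts, best first, with "score" (0 to 1); they miss things now and then, are a little off and sometimes report something else, mostly with a low value. They report only what shows in the picture. A call takes as long as a camera call. They do not tell look-alikes from the thing itself.
- finder.look_for(label, picture): "extent" ([left, top, width, height] in pixels, round what is visible of it).
- finder.regions_of(label, picture): "pixels" (400x640 bool, what is visible of it) and "extent" ([left, top, width, height] in pixels, round what is visible of it).
- finder.mark_of(label, picture): "point" ([column, row] in pixels: a listed point, or the origin of a listed thing).
Readings, each from a call of its own:
- telemetry.current_t(): time.
- telemetry.current_q(): joint angles.
- telemetry.current_qd(): joint speeds.
- telemetry.current_tau(): joint torques, N m.
- telemetry.current_position(): TCP position.
- telemetry.current_tool_rot(): TCP orientation.
- telemetry.current_contact_force(): force on the tool from outside, world axes, zero at the start.
- telemetry.current_wrist_torque(): the same for the moment, N m.
- telemetry.current_gripper_width(): opening from 0.0 (shut) to 1.0 (fully open).
Only numpy, scipy, OpenCV 4.12 (cv2) and the standard library are available. Lean on these libraries where they do the work, as an engineer would, in place of code of your own. Each camera call takes 0.05 s, during which the arm holds its last target.

## Working session

There is one attempt and no reset: what is moved stays moved. The work goes in short steps, each a Python script; the robot and the scene stay as the last script left them, time stands still between calls to the robot, and variables do not carry over. Pictures are saved under pics/ and viewed, and the job is handed in when it is done.

```bash
ls; mkdir -p pics; cat > h.py <<'E'
import numpy as np, cv2
from scipy.spatial.transform import Rotation as Ro
from rig import r, hand, viewer, finder, telemetry
def ray(c,px):
    d=np.array([(px[0]-c['cx'])/c['fx'],(px[1]-c['cy'])/c['fy'],1.]); R=np.array(c['R']);t=np.array(c['t'])
    return -R.T@t, R.T@d
def onz(c,px,z):
    o,d=ray(c,px); return o+d*(z-o[2])/d[2]
def proj(c,X):
    p=np.array(c['R'])@np.array(X,float)+np.array(c['t']); return np.array([p[0]/p[2]*c['fx']+c['cx'],p[1]/p[2]*c['fy']+c['cy']])
def cam(n,f=None):
    c=viewer.read_camera(n)
    if f: cv2.imwrite('pics/'+f,c['image'])
    return c
E
python3 - <<'E'
from h import *
np.set_printoptions(precision=1,suppress=True)
for n in ['scene','side','wrist']:
    c=cam(n,n+'0.png'); print(n,c['fx'],c['cx'],c['cy'],-np.array(c['R']).T@np.array(c['t']))
    for l in ['tote','tote_handle','tote_lip','dish','mortar','amber','spatula']:
        print(l,[(np.round(d['point'],0),round(d['score'],2), onz(c,d['point'],{'tote_handle':100,'tote_lip':34}.get(l,0))[:2]) for d in finder.mark_of(l,c)])
print(telemetry.current_t())
E
```

```text
pics
scene 498.8109128853672 316.92318838268113 196.31591759241752 [1265.3  277.1 1304.9]
tote [(array([222., 173.]), 0.69, array([ 530.3, -279.4]))]
tote_handle [(array([221., 154.]), 0.75, array([ 527.5, -267.1])), (array([221., 171.]), 0.16, array([ 582.6, -242.6]))]
tote_lip [(array([267., 142.]), 0.7, array([ 396.3, -175.3]))]
dish [(array([407., 161.]), 0.74, array([303.2, 263.6])), (array([391., 232.]), 0.68, array([565.8, 275.9])), (array([355., 282.]), 0.57, array([749.7, 217.5]))]
mortar [(array([254., 259.]), 0.59, array([772.5, -74. ])), (array([223., 172.]), 0.53, array([ 526.2, -276.7]))]
amber [(array([304., 277.]), 0.96, array([779.1,  80.5]))]
spatula [(array([320., 154.]), 0.83, array([363. , -10.6]))]
side 510.97708542793515 312.1090470402568 197.9543880144051 [ 296.7 -888.6 1196.7]
tote [(array([334., 305.]), 0.58, array([ 529.9, -269.4])), (array([390., 225.]), 0.37, array([771.2, -71.9]))]
tote_handle [(array([338., 289.]), 0.74, array([ 534.3, -282.9]))]
tote_lip [(array([275., 279.]), 0.57, array([ 398.4, -168.4])), (array([363., 320.]), 0.27, array([ 577.8, -350.6]))]
dish [(array([352., 162.]), 0.96, array([755.3, 207.4])), (array([288., 162.]), 0.91, array([554.1, 272.9])), (array([212., 183.]), 0.58, array([298.2, 257.6])), (array([334., 284.]), 0.48, array([ 549.8, -209.2]))]
mortar [(array([390., 227.]), 0.64, array([768.4, -78.7]))]
amber []
spatula [(array([252., 245.]), 0.92, array([366.9, -17.6]))]
wrist 276.87736425876943 319.87129701327024 198.01498032687198 [109.2 645.2 375.5]
tote []
tote_handle []
tote_lip []
dish [(array([127., 301.]), 0.95, array([306.7, 259.1]))]
mortar []
amber []
spatula [(array([  5., 365.]), 0.56, array([366.2, -15.9]))]
1.2
```

View pics/scene0.png

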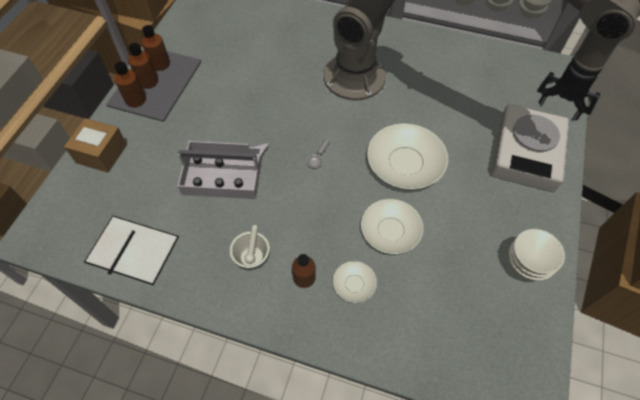

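View pics/side0.png

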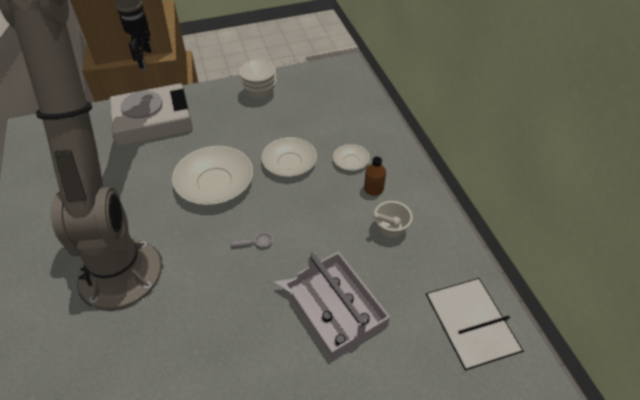

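```bash
cat >> h.py <<'E'
def tri(cs,ps):
    A=np.zeros((3,3));b=np.zeros(3)
    for c,p in zip(cs,ps):
        o,d=ray(c,p); d=d/np.linalg.norm(d); M=np.eye(3)-np.outer(d,d); A+=M; b+=M@o
    return np.linalg.solve(A,b)
def toteR(yaw): return Ro.from_euler('z',yaw).as_matrix()
def toolR(RT,s):  # tote rotation -> tool rotation, gripping bar from above
    x=-RT[:,2]; z=s*RT[:,1]; return np.column_stack([x,np.cross(z,x),z])
E
python3 - <<'E'
from h import *
np.set_printoptions(precision=1,suppress=True)
a=cam('scene');b=cam('side')
H=tri([a,b],[(221,154),(338,289)]);L=tri([a,b],[(267,142),(275,279)])
print('H',H,'L',L)
yaw=np.arctan2(*(L-H)[[1,0]])-np.arctan2(105,135); print('yaw',np.degrees(yaw))
P=[(H[0],H[1],0)]
RT=toteR(yaw); o=np.array([H[0],H[1],0])
pts=[(sx*115,sy*85,z) for sx,sy in((1,1),(1,-1),(-1,-1),(-1,1)) for z in(0,50)]+[(115,0,110),(-115,0,110),(135,105,34),(115,0,90),(-115,0,90)]
out=[]
for c,w in((a,(130,110,160,110)),(b,(250,230,160,140))):
    im=cv2.resize(c['image'],None,fx=4,fy=4,interpolation=cv2.INTER_CUBIC)
    for p in pts:
        q=proj(c,RT@np.array(p)+o)*4+1.5; cv2.circle(im,tuple(int(v) for v in q),3,(0,0,255),-1)
    x,y,ww,h=w; out.append(im[y*4:(y+h)*4,x*4:(x+ww)*4])
cv2.imwrite('pics/ov_a.png',out[0]);cv2.imwrite('pics/ov_b.png',out[1])
# dishes: mask -> rim extents at z=30
for c in(a,b):
    for d in finder.regions_of('dish',c):
        m=d['pixels'].astype(np.uint8); cs,_=cv2.findContours(m,0,1); k=max(cs,key=cv2.contourArea)[:,0,:]
        W=np.array([onz(c,p,30)[:2] for p in k],np.float32); (cc,rad)=cv2.minEnclosingCircle(W); print(d['extent'],round(d['score'],2),np.array(cc),'dia',round(rad*2))
print(telemetry.current_t(), H, o)
print(Ro.from_rotvec(telemetry.current_tool_rot()).as_matrix())
for s in(1,-1):
    print(s, r.solve_ik(o+[0,0,240], Ro.from_matrix(toolR(RT,s)).as_rotvec()), r.solve_ik(o+[0,0,81], Ro.from_matrix(toolR(RT,s)).as_rotvec()))
E
```

```text
H [ 529.2 -274.2   93.7] L [ 399.6 -173.6   40.8]
yaw 104.30464986003801
[336.0, 259.4, 39.1, 42.0] 0.91 [759.1 215.6] dia 118
[362.9, 201.4, 55.4, 52.6] 0.61 [561.3 270.3] dia 179
[368.7, 125.2, 77.8, 64.8] 0.58 [303.2 256. ] dia 257
[262.2, 139.8, 57.0, 34.2] 0.97 [560.2 273.6] dia 182
[172.8, 146.4, 79.8, 59.4] 0.7 [307.4 273.4] dia 256
[333.0, 144.5, 32.9, 22.4] 0.6 [750.3 208. ] dia 118
[274.7, 255.3, 114.2, 102.3] 0.56 [ 522.6 -267.8] dia 310
1.4 [ 529.2 -274.2   93.7] [ 529.2 -274.2    0. ]
[[ 0.  -1.   0.3]
 [ 0.   0.3  1. ]
 [-1.  -0.   0. ]]
1 [-0.4  0.6  1.3  1.7 -0.6  1.3 -1.9] [-0.4  0.9  1.3  1.8 -0.9  1.2 -1.7]
-1 [-0.4  0.6  1.2  1.7 -0.6  1.3  1.2] [-0.2  0.6  0.9  1.8 -0.6  1.   1.2]
```

View overlays.

View pics/ov_a.png

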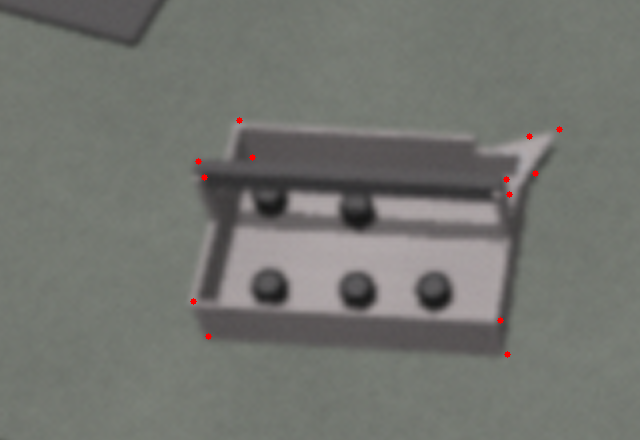

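View pics/ov_b.png

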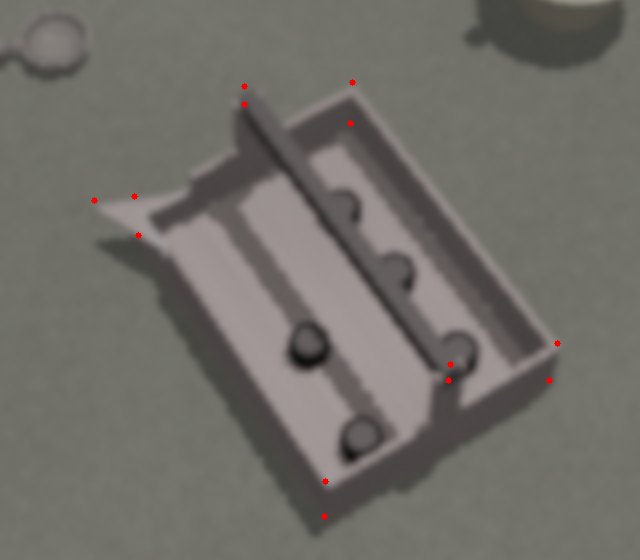

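Candidates: the only tote is at scene (221,170). The dishes are large (407,158, 257 mm), middle (391,230, 180 mm) and small (355,282, 118 mm), plus a bowl stack at (537,253) that isn't a dish. I'm choosing the middle one at about (560,272) mm. The tote crop shows the model dots on its edges, the lip at the +x+y corner and five caps.

```bash
cat >> h.py <<'E'
YAW0=np.radians(104.3); O0=np.array([529.,-275.,0])
E
python3 - <<'E'
from h import *
np.set_printoptions(precision=3,suppress=True)
q=np.array(telemetry.current_q()); q[0]=0.45
r.move_joints(list(q)); print(telemetry.current_position(), telemetry.current_t())
for s in(1,-1):
    rv=Ro.from_matrix(toolR(toteR(YAW0),s)).as_rotvec()
    print(s,r.solve_ik(O0+[0,0,230],rv),r.solve_ik(O0+[0,0,81],rv))
c=cam('wrist','w1.png')
for l in['tote_handle','tote_lip','tote']: print(l,[(d['point'],d['score']) for d in finder.mark_of(l,c)])
im=c['image'].copy();RT=toteR(YAW0)
for p in [(sx*115,sy*85,50) for sx in(1,-1) for sy in (1,-1)]+[(115,0,110),(-115,0,110),(135,105,34)]:
    cv2.circle(im,tuple(int(v) for v in proj(c,RT@np.array(p)+O0)),2,(0,0,255),-1)
cv2.imwrite('pics/w1.png',im)
E
```

```text
[ 555.168 -338.154  231.317] 4.9833
1 [ 0.052  0.329  0.453  1.682 -0.154  1.166 -2.347] [ 0.061  0.498  0.455  1.825 -0.275  0.881 -2.248]
-1 [ 0.502  0.305 -0.119  1.669  0.039  1.17   0.624] [ 0.496  0.456 -0.113  1.813  0.065  0.876  0.602]
tote_handle []
tote_lip [([133.3, 124.9], 0.9)]
tote [([280.8, 138.2], 0.76)]
```

View pics/w1.png

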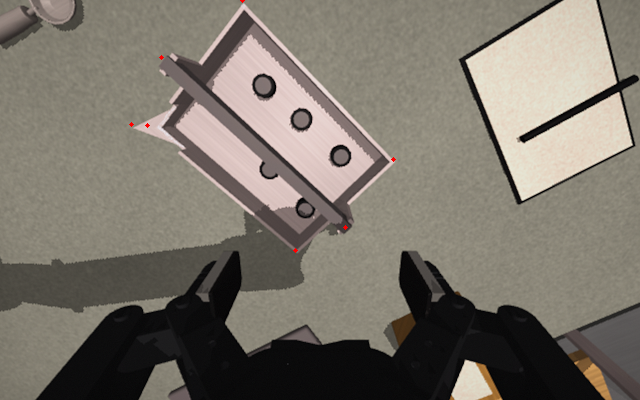

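The picture shows the tote's outline and lip (132,125) matching the model dots within about 2 px, so the pose is good. Next I check which tilted end poses the arm can reach.

```bash
cat >> h.py <<'E'
DISH=np.array([560.5,272.,0]); LIP=np.array([135,105,34.]); G=np.array([0,0,100.])
def tilted(az,phi,th):
    """tote rotation: tilted th towards tote-frame direction phi, that direction having world azimuth az"""
    k=np.array([-np.sin(az),np.cos(az),0])
    return Ro.from_rotvec(k*th).as_matrix()@toteR(az-phi)
def tcp(RT,o,s): return o+RT@(G-[0,0,19.]), Ro.from_matrix(toolR(RT,s)).as_rotvec()
E
python3 - <<'E'
from h import *
np.set_printoptions(precision=2,suppress=True)
phi=np.radians(42);th=np.radians(30)
lo=np.array([-2.82,-.49,-1.37,0,-1.36,.23,-2.94]);hi=np.array([2.82,2.23,1.46,2.46,4.5,2,2.94])
for s in(-1,1):
  for a in range(-180,180,20):
    RT=tilted(np.radians(a),phi,th); o=DISH+[0,0,100]-RT@LIP
    p,rv=tcp(RT,o,s); q=r.solve_ik(p,rv)
    if q is not None: q=np.array(q); print(s,a,q,'marg %.2f'%min((q-lo).min(),(hi-q).min()),p)
print(telemetry.current_t())
E
```

```text
-1 -180 [ 0.01  0.38 -0.7   1.76  0.79  0.78 -0.25] marg 0.55 [684.73 259.7  225.99]
-1 -160 [ 0.01  0.37 -0.66  1.76  0.58  0.63  0.24] marg 0.40 [681.45 302.93 225.99]
-1 -140 [ 0.    0.38 -0.62  1.75  0.24  0.57  0.84] marg 0.34 [663.57 342.43 225.99]
-1 -120 [-0.06  0.38 -0.52  1.72 -0.13  0.64  1.47] marg 0.41 [633.27 373.43 225.99]
-1 -100 [-0.08  0.4  -0.49  1.69 -0.31  0.78  1.92] marg 0.55 [594.19 392.21 225.99]
-1 -80 [-0.05  0.43 -0.53  1.65 -0.34  0.96  2.24] marg 0.70 [551.04 396.48 225.99]
-1 -60 [ 0.32  0.67 -1.16  1.6   0.1   1.13  2.18] marg 0.21 [509.04 385.74 225.99]
-1 -40 [ 0.29  0.7  -1.16  1.56  0.11  1.31  2.47] marg 0.21 [473.24 361.28 225.99]
-1 -20 [-1.22  0.84  1.26  1.58 -0.92  1.85 -2.51] marg 0.15 [447.97 326.05 225.99]
-1 0 [-0.49  0.47 -0.02  1.54 -0.24  1.59 -2.76] marg 0.18 [436.27 284.3  225.99]
-1 20 [-0.46  0.47 -0.1   1.54 -0.06  1.64 -2.5 ] marg 0.36 [439.55 241.07 225.99]
-1 40 [-0.44  0.46 -0.16  1.55  0.12  1.65 -2.23] marg 0.35 [457.43 201.57 225.99]
-1 60 [-0.43  0.45 -0.19  1.58  0.29  1.61 -1.94] marg 0.39 [487.73 170.57 225.99]
-1 80 [-
[... 1210 characters left out ...]
 marg 0.42 [436.27 284.3  225.99]
1 20 [-0.13  0.52 -0.58  1.53  0.1   1.66  0.46] marg 0.34 [439.55 241.07 225.99]
1 40 [-0.15  0.51 -0.56  1.55  0.25  1.69  0.77] marg 0.31 [457.43 201.57 225.99]
1 60 [-0.16  0.5  -0.58  1.57  0.41  1.67  1.07] marg 0.33 [487.73 170.57 225.99]
1 80 [-0.15  0.48 -0.6   1.61  0.57  1.6   1.36] marg 0.40 [526.81 151.79 225.99]
1 100 [-0.13  0.45 -0.63  1.64  0.7   1.48  1.65] marg 0.52 [569.96 147.52 225.99]
1 120 [ 0.21  0.61 -1.16  1.68  1.03  1.54  1.78] marg 0.21 [611.96 158.26 225.99]
1 140 [ 0.24  0.58 -1.16  1.71  1.09  1.36  2.08] marg 0.21 [647.76 182.72 225.99]
1 160 [ 0.28  0.56 -1.16  1.74  1.11  1.16  2.39] marg 0.21 [673.03 217.95 225.99]
5.1833
```

```bash
python3 - <<'E'
from h import *
np.set_printoptions(precision=2,suppress=True)
s=-1; RT=toteR(YAW0); p,rv=tcp(RT,O0,s)
r.reach(p+[0,0,90],rv); print(telemetry.current_t())
print('hit',r.servo_line(p,v=120,until_force=15)); print(telemetry.current_position(),p,telemetry.current_t())
hand.grip(0.0); print('w',telemetry.current_gripper_width(),telemetry.current_contact_force(),telemetry.current_t())
r.servo_line(p+[0,0,110],v=90); r.dwell(0.2)
print('w',telemetry.current_gripper_width(),telemetry.current_contact_force(),telemetry.current_wrist_torque(),telemetry.current_t())
cam('scene','s2.png');cam('side','d2.png')
E
```

```text
5.8667
hit False
[ 529.75 -275.39   81.78] [ 529. -275.   81.] 6.7667
w 0.1311058579962489 [-0.63 -0.35  3.24] 7.4333
w 0.13034828981027852 [ 0.78  0.37 -3.85] [0.05 0.08 0.02] 9.0083
```

View pics/d2.png

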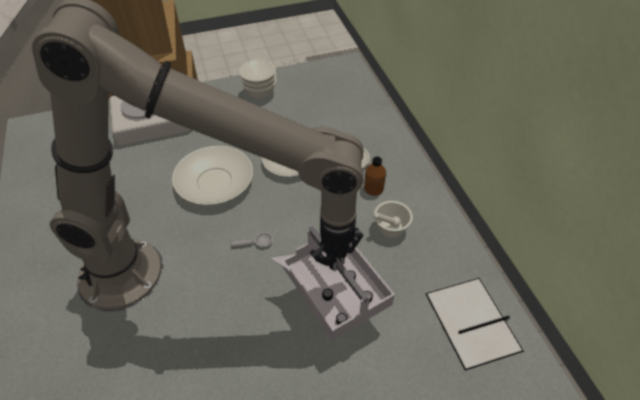

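```bash
cat >> h.py <<'E'
AZ=np.radians(95);PHI=np.radians(42)
def pose(th_deg,lipz,dxy=(0,0),phi=PHI,az=AZ,s=-1):
    RT=tilted(az,phi,np.radians(th_deg)); o=DISH+[dxy[0],dxy[1],lipz]-RT@LIP
    return tcp(RT,o,s)
E
python3 - <<'E'
from h import *
np.set_printoptions(precision=2,suppress=True)
p,rv=pose(0,190); c=np.array(telemetry.current_position())
r.servo_line([c[0],c[1],p[2]],v=120)
r.servo_line(p,rv,v=140); print(telemetry.current_position(),p,telemetry.current_t(),telemetry.current_q())
p,rv=pose(0,120); r.servo_line(p,rv,v=90); r.dwell(0.2)
print(telemetry.current_position(),p,telemetry.current_gripper_width(),telemetry.current_t())
cam('scene','s3.png');cam('side','d3.png')
E
```

```text
[563.13 100.42 236.99] [563.11 100.99 237.  ] 12.4917 [-0.07  0.26 -0.22  1.72  0.06  1.17 -0.95]
[563.57 101.12 167.7 ] [563.11 100.99 167.  ] 0.1312027300703615 13.6167
```

View pics/s3.png

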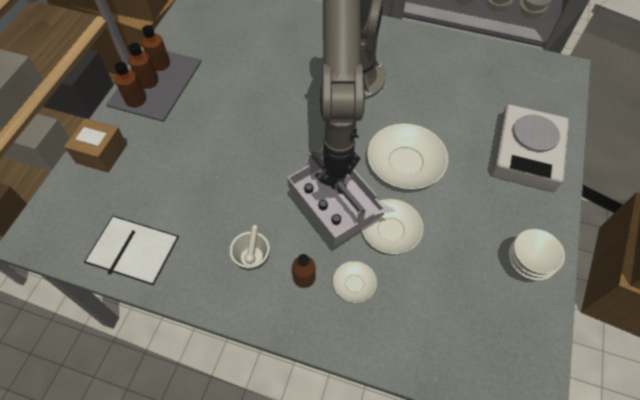

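View pics/d3.png

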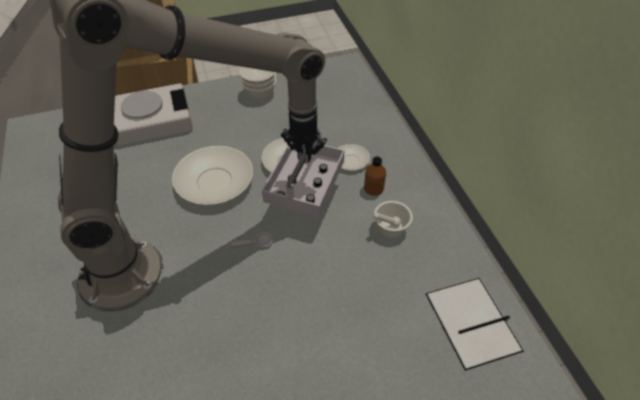

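The tote is level and held, with the lip tip at scene (388,210) over the middle dish and caps still inside. Now I tilt it slowly in stages about the lip tip.

```bash
python3 - <<'E'
from h import *
np.set_printoptions(precision=2,suppress=True)
for th in(6,10,14,20,30):
    p,rv=pose(th,120); r.servo_line(p,rv,v=22)
    print(th,telemetry.current_t(),telemetry.current_gripper_width())
r.dwell(0.5)
print(telemetry.current_position(),p,telemetry.current_t(),telemetry.current_q())
c=cam('scene','s4.png');d=cam('side','d4.png')
cv2.imwrite('pics/s4c.png',cv2.resize(c['image'][130:270,270:450],None,fx=4,fy=4,interpolation=cv2.INTER_CUBIC))
cv2.imwrite('pics/d4c.png',cv2.resize(d['image'][90:230,230:410],None,fx=4,fy=4,interpolation=cv2.INTER_CUBIC))
cam('wrist','w4.png')
E
```

```text
6 14.7083 0.13031714006624964
10 15.4167 0.1312066577252161
14 16.125 0.1312496055949351
20 17.1167 0.12980629895077586
30 18.6667 0.12739336686228983
[559.09 147.15 246.  ] [559.07 147.17 245.99] 19.1667 [-0.45  0.39 -0.19  1.62  0.52  1.45 -1.42]
```

View pics/s4c.png

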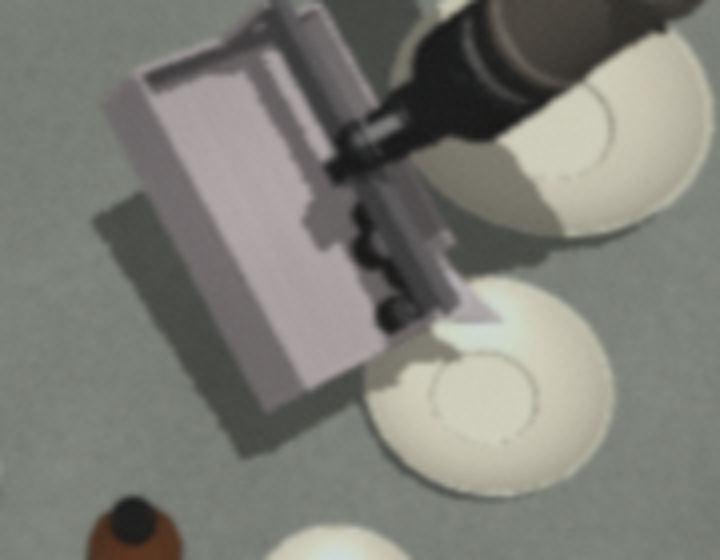

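View pics/d4c.png

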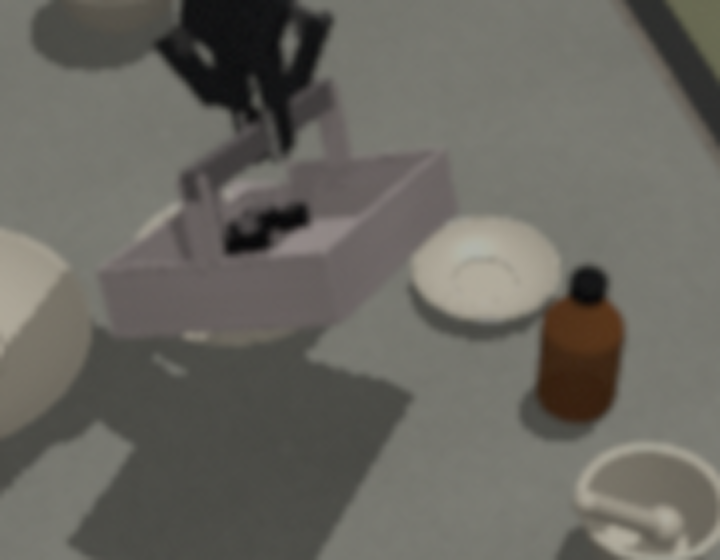

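View pics/w4.png

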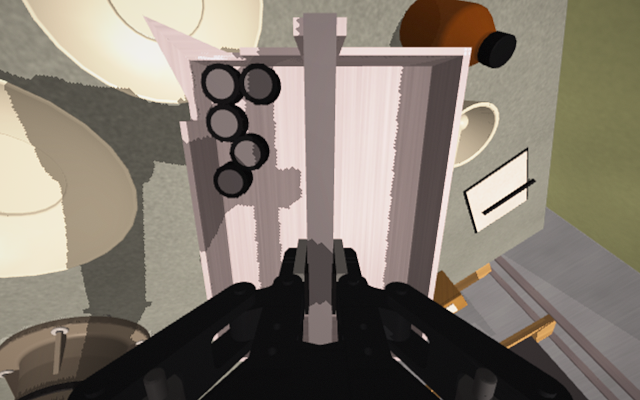

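The wrist view shows all five caps in the lip corner area: (222,85), (260,83), (227,122), (248,151) and (232,180). The last two are queued along the +y wall. I'll swing the tilt direction slowly towards the end wall and back to pack them tighter.

```bash
python3 - <<'E'
from h import *
np.set_printoptions(precision=2,suppress=True)
yaw=AZ-PHI
def go(ph,th=30,z=120,v=25):
    p,rv=pose(th,z,phi=np.radians(ph),az=yaw+np.radians(ph)); r.servo_line(p,rv,v=v); return p
go(20); r.dwell(0.4); cam('wrist','w5.png'); print(telemetry.current_t())
go(42); r.dwell(0.4); cam('wrist','w6.png'); print(telemetry.current_t(),telemetry.current_gripper_width())
a=cv2.imread('pics/w5.png')[20:280,130:480];b=cv2.imread('pics/w6.png')[20:280,130:480]
cv2.imwrite('pics/w56.png',np.hstack([a,b]))
E
```

```text
20.6333
21.95 0.1269952592692957
```

View pics/w56.png

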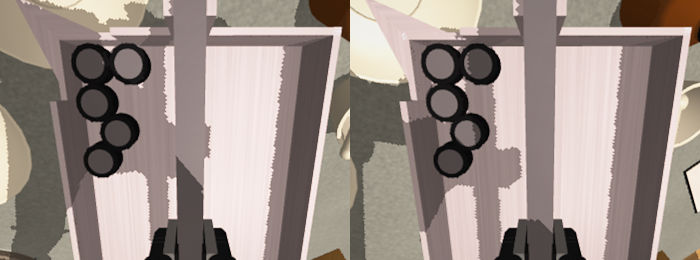

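```bash
python3 - <<'E'
from h import *
yaw=AZ-PHI
def go(ph,th=30,z=120,v=30):
    p,rv=pose(th,z,phi=np.radians(ph),az=yaw+np.radians(ph)); r.servo_line(p,rv,v=v); return p
go(-5); r.dwell(0.4); cam('wrist','w7.png'); print(telemetry.current_t())
p=go(42); r.dwell(0.5); cam('wrist','w8.png'); print(telemetry.current_t(),telemetry.current_gripper_width())
a=cv2.imread('pics/w7.png')[20:280,130:480];b=cv2.imread('pics/w8.png')[20:280,130:480]
cv2.imwrite('pics/w78.png',np.hstack([a,b]))
E
```

```text
23.9417
26.0333 0.13008131932218092
```

View pics/w78.png

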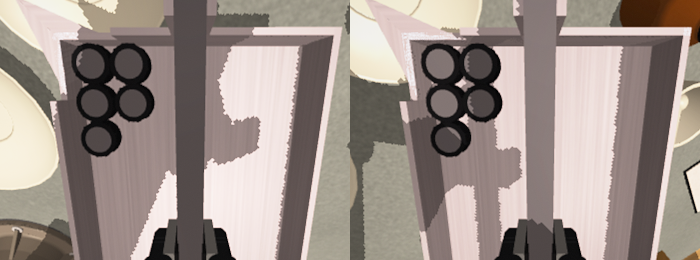

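Packed 2+2+1 in the lip corner. Now I lower it 25 mm and verify with the tote model overlaid.

```bash
python3 - <<'E'
from h import *
np.set_printoptions(precision=1,suppress=True)
p,rv=pose(30,95); r.servo_line(p,rv,v=30); r.dwell(0.5)
RT=tilted(AZ,PHI,np.radians(30)); o=DISH+[0,0,95]-RT@LIP
pts=[(sx*115,sy*85,z) for sx,sy in((1,1),(1,-1),(-1,-1),(-1,1)) for z in(0,50)]+[(115,0,110),(-115,0,110),(135,105,34)]
ims=[];ml=[]
for n,(x,y,w,h) in(('scene',(270,130,180,140)),('side',(230,90,180,140)),('wrist',None)) if 0 else (('scene',(270,130,180,140)),('side',(230,90,180,140))):
    c=cam(n,n+'9.png'); im=cv2.resize(c['image'],None,fx=4,fy=4,interpolation=cv2.INTER_CUBIC)
    for q in pts: cv2.circle(im,tuple(int(v) for v in proj(c,RT@np.array(q)+o)*4+1.5),3,(0,0,255),-1)
    cv2.imwrite(f'pics/{n}9c.png',im[4*y:4*(y+h),4*x:4*(x+w)])
    for l in('tote_lip','tote_corner','dish'): print(n,l,[(np.array(d['point']),round(d['score'],2)) for d in finder.mark_of(l,c)][:3])
    print('model',proj(c,RT@LIP+o),proj(c,RT@np.array([115,85,0])+o),'dish',proj(c,DISH))
c=cam('wrist'); im=c['image'].copy()
for q in pts: cv2.circle(im,tuple(int(v) for v in np.clip(proj(c,RT@np.array(q)+o),-999,999)),3,(0,0,255),-1)
cv2.imwrite('pics/w9.png',im)
print(telemetry.current_position(),p,telemetry.current_qd(),telemetry.current_t(), RT@np.array([115,85,0])+o)
E
```

```text
scene tote_lip []
scene tote_corner [(array([383.8, 209.8]), 0.55)]
scene dish [(array([356.7, 285.3]), 0.94), (array([392. , 232.7]), 0.91), (array([406.3, 164.6]), 0.85)]
model [394.8 214.2] [379.3 214.3] dish [390.4 229.9]
side tote_lip [(array([291.1, 141.5]), 0.6)]
side tote_corner [(array([291.2, 155. ]), 0.85)]
side dish [(array([210.8, 182.9]), 0.75), (array([350.9, 157.5]), 0.64)]
model [288.4 140.6] [293.8 152.4] dish [289.9 161.9]
[559.1 147.2 221. ] [559.1 147.2 221. ] [-0.  0.  0.  0. -0.  0.  0.] 27.9667 [565.6 230.8  79.7]
```

View pics/scene9c.png

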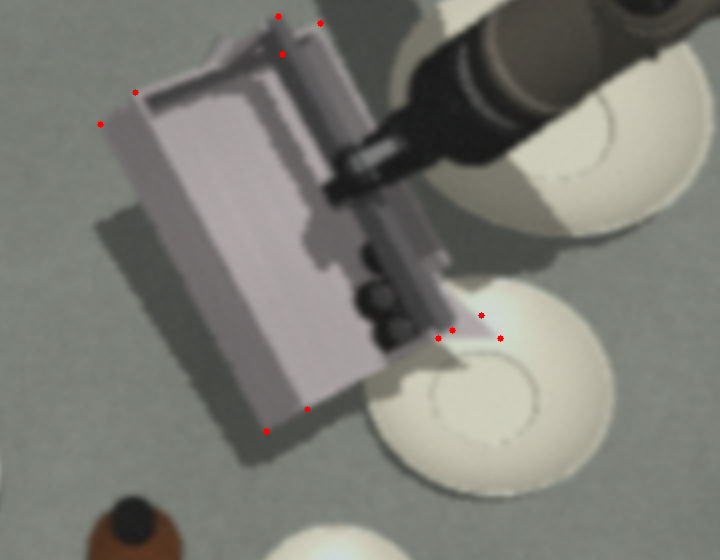

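View pics/side9c.png

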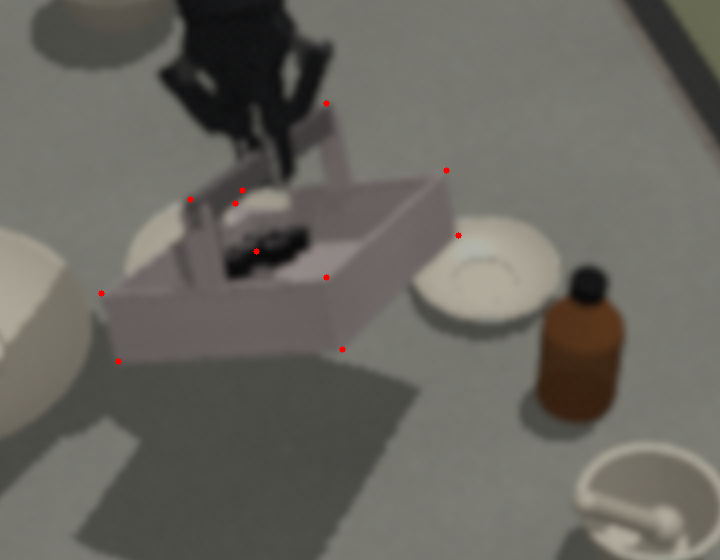

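View pics/w9.png

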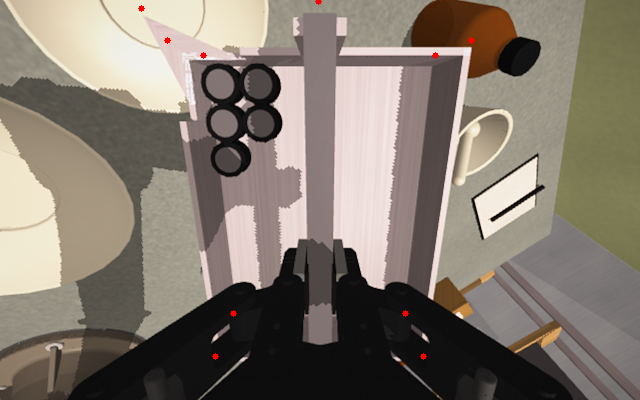

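```bash
python3 - <<'E'
from h import *
from scipy.optimize import least_squares
np.set_printoptions(precision=1,suppress=True)
RT=tilted(AZ,PHI,np.radians(30)); o=DISH+[0,0,95]-RT@LIP
S=lambda u,v:(u/4+270,v/4+130); D=lambda u,v:(u/4+230,v/4+90)
cs={n:cam(n) for n in('scene','side','wrist')}
P=(115,-85,50)
obs=[('wrist',P,(470,47)),('wrist',(115,0,110),(318,12)),('wrist',(135,105,34),(147,17)),
('scene',(135,105,34),S(500,337)),('scene',(115,-85,0),S(266,430)),('scene',(115,-85,50),S(307,408)),('scene',(-115,-85,50),S(137,80)),('scene',(-115,-85,0),S(103,110)),
('side',(-115,-85,0),D(325,355)),('side',(-115,-85,50),D(331,283)),('side',(-115,85,0),D(119,362)),('side',(-115,85,50),D(101,293)),('side',(115,-85,50),D(443,178)),('side',(-115,0,110),D(186,200))]
g=o+RT@G
def f(x,full=False):
    R=RT@Ro.from_rotvec(x[:3]).as_matrix(); oo=g+RT@x[3:]-R@G
    if full: return R,oo
    return np.concatenate([proj(cs[n],R@np.array(p)+oo)-np.array(q) for n,p,q in obs])
s=least_squares(f,np.zeros(6),loss='soft_l1',x_scale=[.01]*3+[1]*3)
print(np.degrees(s.x[:3]),s.x[3:]); print(f(s.x).reshape(-1,2))
R,oo=f(s.x,1); print('tilt',np.degrees(np.arccos(R[2,2])),'az in tote',np.degrees(np.arctan2(-R[2,1],-R[2,0])),'lip',R@LIP+oo,'corner',R@np.array([115,85,0])+oo, telemetry.current_t())
E
```

```text
[-0.5  0.6 -0. ] [-2.8  0.2 -1. ]
[[-0.4  0.1]
 [-0.   0. ]
 [-0.1 -0.6]
 [-1.6 -0.7]
 [-1.4 -1.1]
 [-1.3 -1.1]
 [-1.1  1.6]
 [-1.6  1.9]
 [ 3.5 -1.5]
 [-1.9 -1.7]
 [-0.8  0.3]
 [-0.8  0.4]
 [ 0.3 -1.4]
 [ 0.2 -0.3]]
tilt 30.76983899928007 az in tote 42.05126955310408 lip [558.9 267.8  93.5] corner [564.  226.4  78.8] 28.1167
```

The fit gives a tilt of about 30.8°, with the lip tip 64 mm above the rim and within 5 mm of the dish centre. The wrist view shows all five caps, and the joint speeds are zero. Before handing in, I check stillness and the bystanders.

```bash
python3 - <<'E'
from h import *
np.set_printoptions(precision=1,suppress=True)
a=cam('wrist'); r.dwell(0.5); b=cam('wrist')
print('maxdiff',np.abs(cv2.GaussianBlur(a['image'],(5,5),0).astype(int)-cv2.GaussianBlur(b['image'],(5,5),0)).max())
c=cam('scene')
o=cv2.imread('pics/scene0.png')
for n,(x,y,w,h) in dict(amber=(290,250,30,38),mortar=(228,225,45,45),spoon=(305,138,28,32)).items(): print(n,np.abs(cv2.GaussianBlur(o,(5,5),0)[y:y+h,x:x+w].astype(int)-cv2.GaussianBlur(c['image'],(5,5),0)[y:y+h,x:x+w]).max())
print(telemetry.current_contact_force(),telemetry.current_gripper_width(),telemetry.current_t())
cv2.imwrite('pics/fin.png',c['image'])
r.close_job()
E
```

```text
maxdiff 83
amber 7
mortar 9
spoon 64
[ 0.2  0.2 -3.5] 0.1280724942496941 28.7667
the job is handed in; nothing more can be done
```

View pics/fin.png

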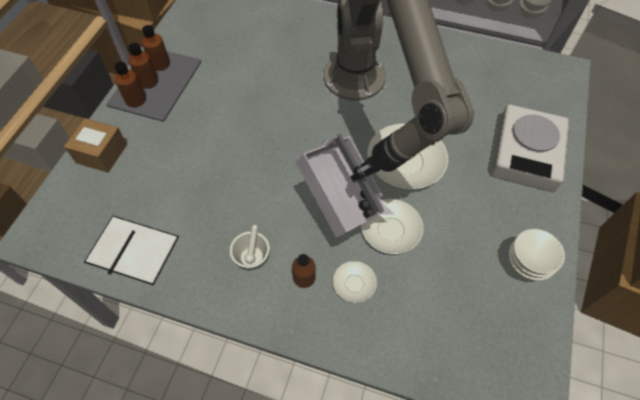

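I lifted the tote by its handle, carried it level to the middle-sized (180 mm) dish, tilted it slowly towards the lip and handed the job in at 28.8 s. The caps first queued along one wall, so I swung the tilt towards the end wall and back. That packed all five together in the lip corner.

**Last checks**
- **Tilt and position:** fitting the tote model to all three cameras gave a tilt of 30.8° with the lip corner lowest. The lip tip was about 64 mm above the dish rim and within 5 mm of the dish centre. Some of the fit points were up to 3.5 px off.
- **Caps and grip:** all five caps showed in the wrist view and the grip held (width 0.128). The force on the tool was only the tote's weight, so it was touching nothing.
- **Dish, amber bottle and mortar:** the bottle and mortar looked unchanged in the before-and-after comparison. The dish looked in place in the final picture and had stayed within 2 px when last marked.

**Not confirmed**
- **Stillness:** joint speeds were zero, but two wrist pictures 0.5 s apart differed by up to 83 grey levels at some pixels. I took this to be flickering shadow edges and did not look at where the differences were.
- **Spoon:** it did not pass the before-and-after comparison (difference 64) because the tilted tote hid it in the scene view. I did not check it from another camera at the end. The tote and arm only passed well above it.

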